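# Fold back the bifold door and slide the condiment tray home

### The arm

A 6-joint arm with a two-finger parallel gripper is mounted at the origin on the work surface. World frame = base frame: x ahead of the robot, y to its left, z up, the work surface at z = 0. Lengths are in m, angles in rad, forces in N, time in s.
With the tool pointing down it reaches from about 0.3 to 0.775 m from the base axis. Payload 14.6 kg.
Tool frame: the origin (TCP) lies on the centre line of the jaws, within the pads' length; the fingertips stand 11 mm ahead of it and the grasp point (between the pads) lies 8 mm behind it; y points along the fingers, x is the direction in which the jaws open and shut, and the axes are right-handed (so a half turn about y gives the same grasp; the last joint's range is limited). The gripper opens to 94 mm and grips with 3 to 60 N. Pads are 16 mm wide; open, the fingers measure 119 mm over their backs; the gripper's body (75 mm by 177 mm) begins 78 mm behind the grasp point.
Start: joints at [-1.32, 0.3, 1.521, -0, 1.321, -0.067], TCP at [0.172, -0.522, 0.216] pointing down, gripper open.
Joint ranges: [-3.03, 3.03], [-0.79, 2.21], [0.23, 2.52], [-1.04, 4.18], [0, 3.07], [-2.55, 2.55]. Speed limits (rad/s): [2.22, 2.22, 2.57, 3.14, 3.14, 3.14].

### API

Orientations are given as [roll, pitch, yaw] about the fixed x, y, z axes, in that order (R = Rz(yaw) Ry(pitch) Rx(roll)).
In Python, from station import ctrl, imaging gives the robot as it stands. The module is installed in compiled form; this text tells all that it offers.
- The arm moves only by the tool apply_moves, never from a script. Its argument "deltas" is a list of rows, each an object with "dp": the shift along the tool's x, y, z in m, a list of three; "roll": the turn about the tool's y in rad; "grip": the closure, from -1 (fully open) to 1 (shut). In form: [{"dp": [tx, ty, tz], "roll": roll, "grip": grip}, ...]. A call has 1 to 10 rows; each row shifts and turns the commanded pose from where the row before left it, along the tool's axes as they then stand; what a row does not reach is not made up. A row lasts 1/8 s, in which the tool goes at most 62.5 mm and 10.7 degrees, less where a joint would pass 70% of its speed; a pose out of reach is approached as far as the arm can. A call with a gripper value outside its range is refused whole. The fingers move at their own pace and stop on an object; "newtons" is the grip in N (left out, the last holds). Time passes only in rows, so rows that do not move let the fingers close. It gives the time, the measured TCP pose, the force and the opening at its end, in the units of the state.
- ctrl.get_obs(): the state, without advancing time (a new reading comes with each control period).
- imaging.camera(name): name is "side" or "top"; returns the picture (420x560x3 uint8, blue, green, red); there is no depth.
- imaging.camera_info(name): a dict with "K" (3x3 intrinsics, pixels), "D" ([k1, k2, p1, p2, k3] as OpenCV has them; the pictures are not rectified), "world_from_camera" (4x4, takes a point from camera to world coordinates). Camera axes: x right, y down, z forward; pixel columns grow to the right and rows downward; lengths in m; the calibration is good to about 2 mm. A picture is of the moment at which its call begins. camera_info takes no time and is no camera call.
- ctrl.hand_in(): hands the job in, once; it reports no verdict.
The state is a dict: "time_s": time; "qpos": joint angles; "joint_vel": joint speeds; "tau": joint torques, N m; "ee_pos": TCP position; "eef_rot": TCP orientation; "force": force on the tool from outside, world axes, zero at the start; "moment": the same for the moment, N m; "grip_width": finger opening in m.
Only numpy, scipy, OpenCV 4.12 (cv2) and the standard library are available. Lean on these libraries where they do the work, as an engineer would, in place of code of your own. Each camera call takes 0.05 s, during which the arm holds its last target. There are 200 camera calls.

### The job

Put the bamboo condiment tray away. First pull the green bifold door by its handle and fold it all the way open, with both panels stacked against the door post they are pivoted on; only then gently slide the loaded tray along its runners until it is fully home against the stop in the cupboard. Leave the door folded open, keep the lidded crock and the pepper grinder standing on the tray, and leave the salt cellar and measuring spoons where they are.

Things in the scene. Friction and masses are not known exactly. Their poses are not given: they have to be found in the camera images.
- cupboard: Fixed wooden cupboard, 292 wide x 172 deep x 165 mm high, roof set back 50 mm. Origin: on the work surface under the middle of the door plane (inner face of the closed door). Own +x points into it, -x out of its front, +y to the post with the pivot. Two 12 mm high runners, centred on own y = -50 mm, reach 350 mm out of the front; a 9 mm sill track crosses the opening.
- door (a joint): Bifold door angle (rad): 0 closed (starts shut or up to 0.2 ajar), 1.42 fully folded (stop). Two green panels, 130 mm wide, 12 thick, tops at 154 mm. The first turns about jamb_pivot by this angle, its free edge coming out; the lead panel, hinged to it at fold and pinned in the sill track, turns by the same angle the other way (counter-clockwise from above). Stays where left; 1-3 N at the handle.
- jamb_pivot (a point): Vertical pivot line of the first door panel, at the post, in the panel's inner face: own (0, +130) mm of the cupboard, 145 mm above the work surface.
- fold (a point): Vertical hinge line between the two panels, in their inner faces, 145 mm above the work surface. At door angle a it lies 130*cos a mm from the pivot along the track (cupboard's -y) and 130*sin a mm out of the front.
- door_handle (a point): Middle of the level steel D-handle's bar on the lead panel's outer face: bar 10 mm thick, 70 mm long between leg centres, 145 mm high, centre 53 mm out from the panel's inner face; gap behind it 36 mm, open above and below. It is 45 mm from the fold along the lead panel. Axes turn with that panel: -x outwards, +y to the fold.
- tray (a joint): Slide of the tray along the cupboard's +x (m): 0 pulled out, 0.338 home at the stop; starts at 0. Friction about 1.5 N plus 8 N per m/s. At 0 its inner edge is 200 mm, and its bar's outer face 330 mm, out from the door plane; the folding door needs 145 mm.
- tray_bar (a point): Middle of the outer face (away from the cupboard) of the level bamboo push bar above the tray's outer edge; bar 110 mm long across the slide, 12 thick, 26 high, centre 121 mm and top 134 mm above the work surface. Tray 130 mm along the slide x 140 wide, its floor at 18 mm. When home this face is 8 mm inside the door plane, with nothing above it.
- crock: Terracotta earthenware crock on the tray, 80 mm wide, 82 mm high, origin under its base. Loose, 0.28 to 0.53 kg.
- crock_lid: White ceramic lid with knob, 74 mm wide, lying loose in the crock's mouth, reaching 108 mm above the crock's base. Origin: centre of its underside, 74 mm above the crock's base.
- grinder: Green plastic pepper grinder with black push button, 42 mm wide, 108 mm high, standing loose on the tray; origin under its base.
- salt_cellar: Open glass salt cellar, 72 mm wide, 45 mm high, on the fridge top beside the runners; bystander. Origin under its base.
- spoons: Set of three steel measuring spoons on a ring, about 140 mm long, 10 mm high, lying fanned out on the fridge top beside the runners; bystander. Origin near the ring.
Things that resemble listed ones, but are neither listed nor needed, are in the scene too. Of the things that look like the crock, the middle-sized one is meant.

How it is judged:
By the outcome, as a careful person would: the job done as asked, in the order asked, and still so for the second after the job is handed in, with the robot touching nothing.
It also fails if it takes over 54 s, if anything falls off the work surface, if the arm or the gripper's body presses on something with over 40 N, if the wrist force passes 120 N, or if a joint passes its speed limit or range.

## Working session

There is one attempt and no reset: what is moved stays moved. The work goes in short steps, Python scripts to look and compute and a tool call to move; the robot and the scene stay as the last step left them, time stands still between calls to the robot, and variables do not carry over. Pictures are saved under pics/ and viewed, about 8 in all and at most 12, crops included, and the job is handed in when it is done.

Besides the shell and the picture viewer there is one more tool, called after "Request:" in YAML: its name, and indented under it one key for each argument. apply_moves: Moves the arm, as the interface text tells. Its arguments: {"type":"object","properties":{"deltas":{"type":"array"},"newtons":{"type":"number"}},"required":["deltas"]}

```bash
mkdir -p pics; python3 - <<'E'
from station import ctrl, imaging
import cv2,numpy as np
o=ctrl.get_obs();print({k:np.round(v,3).tolist() for k,v in o.items()})
for n in("top","side"):
    im=imaging.camera(n);cv2.imwrite(f"pics/{n}0.png",im)
    i=imaging.camera_info(n);print(n,np.round(i["K"],1).tolist(),i["D"],np.round(i["world_from_camera"],3).tolist())
E
```

```text
{'time_s': 0.0, 'qpos': [-1.32, 0.3, 1.522, -0.0, 1.321, -0.067], 'joint_vel': [-0.001, -0.0, 0.001, 0.0, -0.001, -0.0], 'tau': [0.001, -53.181, -35.274, 0.071, 0.024, -0.0], 'ee_pos': [0.172, -0.522, 0.216], 'eef_rot': [-1.571, 0.001, -1.253], 'force': [-0.182, -0.453, -0.894], 'moment': [0.007, -0.011, 0.038], 'grip_width': 0.094}
top [[485.8, 0.0, 275.5], [0.0, 485.8, 205.9], [0.0, 0.0, 1.0]] [-0.17708293  0.          0.          0.          0.        ] [[-0.001, -0.982, 0.188, 0.423], [-1.0, 0.002, 0.005, -0.079], [-0.005, -0.188, -0.982, 1.011], [0.0, 0.0, 0.0, 1.0]]
side [[501.9, 0.0, 276.6], [0.0, 501.9, 200.8], [0.0, 0.0, 1.0]] [0.04228461 0.         0.         0.         0.        ] [[0.993, -0.071, 0.097, 0.497], [-0.118, -0.707, 0.698, -0.745], [0.019, -0.704, -0.71, 0.805], [0.0, 0.0, 0.0, 1.0]]
```

View pics/top0.png

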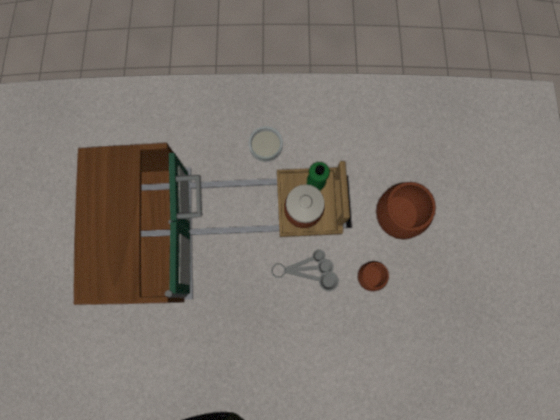

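View pics/side0.png

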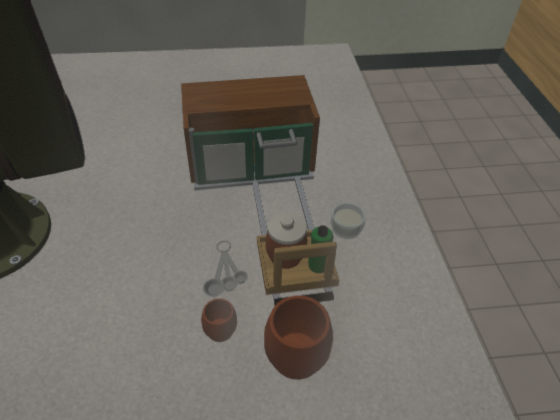

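Top view: cupboard on the left (door at column ~180, handle at about (197,195)), so its front faces world −y and the pivot post is on the robot's side, around (178,295). The crock-like things in the top view are at (305,205), which is lidded and on the tray, (405,210), large, and (373,276), small. The one meant is the middle-sized one on the tray. I'll confirm in an enlarged crop and measure.

```bash
cat > h.py <<'E'
import cv2,numpy as np
from station import imaging
def ray(n,px):
    i=imaging.camera_info(n);K,D,T=[np.array(i[k],float) for k in("K","D","world_from_camera")]
    u=cv2.undistortPoints(np.array(px,float).reshape(-1,1,2),K,D).reshape(-1,2)
    return T[:3,3],np.c_[u,np.ones(len(u))]@T[:3,:3].T
def plane(n,px,z):
    c,d=ray(n,px);return c+d*((z-c[2])/d[:,2])[:,None]
def proj(n,P):
    i=imaging.camera_info(n);T=np.linalg.inv(i["world_from_camera"])
    return cv2.projectPoints(np.array(P,float).reshape(-1,1,3),cv2.Rodrigues(T[:3,:3])[0],T[:3,3],np.array(i["K"],float),np.array(i["D"],float))[0].reshape(-1,2)
E
python3 - <<'E'
import cv2
t=cv2.imread("pics/top0.png");s=cv2.imread("pics/side0.png")
cv2.imwrite("pics/topc.png",cv2.resize(t[135:315,130:450],None,fx=2.5,fy=2.5,interpolation=cv2.INTER_CUBIC))
cv2.imwrite("pics/sidec.png",cv2.resize(s[70:385,175:375],None,fx=1.9,fy=1.9,interpolation=cv2.INTER_CUBIC))
E
```

```text
(no output)
```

View pics/topc.png

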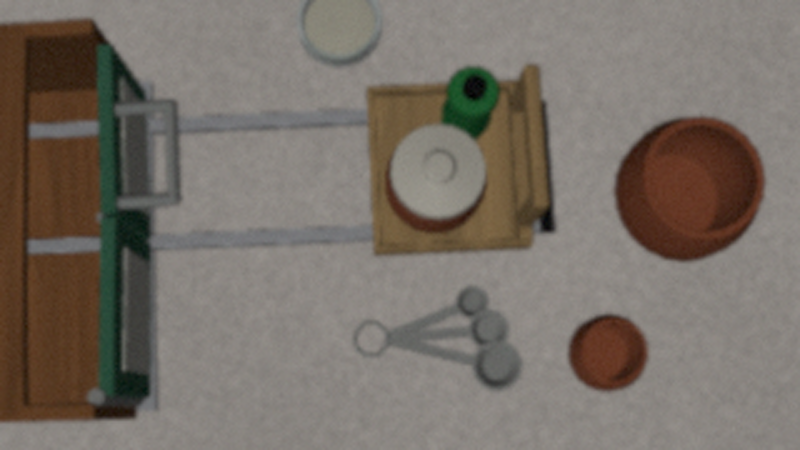

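View pics/sidec.png

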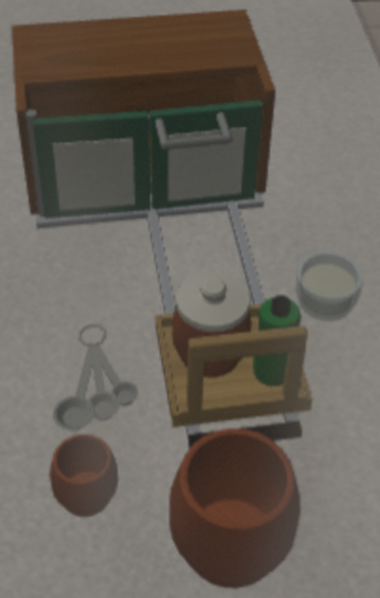

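The crops confirm the lidded, middle-sized crock on the tray at top (305,204). The large pot stands just outside the push bar, with its left edge at about (376,210) and the bar's outer face at about (348,190), so the gap between them needs measuring.

```bash
python3 - <<'E'
from h import *
f=lambda L:np.array(L)/2.5+[130,135]
g=lambda L:np.array(L)/1.9+[175,70]
def show(k,P):print(k,np.round(P,3).tolist())
show("handle bar z145",plane("top",f([[171,101],[174,202]]),.147))
show("handle side",plane("side",g([[163,142],[227,137]]),.145))
show("inner edge z154",plane("top",f([[98,45],[103,213],[103,397]]),.154))
r=plane("top",f([[190,126],[365,118],[190,240],[365,233]]),.012);show("runners",r)
b=plane("top",f([[540,65],[552,217]]),.134);show("bar outer",b)
show("bar side",plane("side",g([[189,340],[306,330]]),.134))
show("pot left z60",plane("top",f([[616,185]]),.05)); show("pot rim",plane("top",f([[642,178],[764,178],[703,118],[703,238]]),.12))
show("pot rim side z.1/.12",np.r_[plane("side",g([[235,430]]),.1),plane("side",g([[235,430]]),.12)])
show("tray inner z18..",plane("top",f([[368,87],[376,254]]),.03))
for n in (0,2):
    d=r[n]-r[n+1];print("dir",np.arctan2(d[1],d[0]))
d=b[0]-b[1];print("bar perp", np.arctan2(d[1],d[0])+np.pi/2)
E
```

```text
handle bar z145 [[0.646, 0.067, 0.147], [0.57, 0.063, 0.147]]
handle side [[0.573, 0.069, 0.145], [0.644, 0.071, 0.145]]
inner edge z154 [[0.687, 0.122, 0.154], [0.561, 0.113, 0.154], [0.43, 0.109, 0.154]]
runners [[0.659, 0.073, 0.012], [0.665, -0.076, 0.012], [0.561, 0.07, 0.012], [0.567, -0.075, 0.012]]
bar outer [[0.676, -0.208, 0.134], [0.561, -0.213, 0.134]]
bar side [[0.571, -0.201, 0.134], [0.679, -0.201, 0.134]]
pot left z60 [[0.6, -0.279, 0.05]]
pot rim [[0.592, -0.284, 0.12], [0.592, -0.379, 0.12], [0.639, -0.334, 0.12], [0.547, -0.329, 0.12]]
pot rim side z.1/.12 [[0.603, -0.278, 0.1], [0.6, -0.292, 0.12]]
tray inner z18.. [[0.687, -0.078, 0.03], [0.547, -0.084, 0.03]]
dir 1.6141906247324647
dir 1.6105465410452648
bar perp 1.6174933474209134
```

Request:
apply_moves:
  deltas:
    - {"dp":[0,0,0],"roll":0.13,"grip":0.3}
    - {"dp":[0,0,0],"roll":0.13,"grip":0.3}
    - {"dp":[-0.04,0,0.034],"roll":0,"grip":0.3}
    - {"dp":[-0.04,0,0.034],"roll":0,"grip":0.3}
    - {"dp":[-0.04,0,0.034],"roll":0,"grip":0.3}
    - {"dp":[-0.04,0,0.034],"roll":0,"grip":0.3}
    - {"dp":[-0.04,0,0.034],"roll":0,"grip":0.3}
    - {"dp":[-0.04,0,0.034],"roll":0,"grip":0.3}
    - {"dp":[-0.04,0,0.034],"roll":0,"grip":0.3}
    - {"dp":[-0.04,0,0.034],"roll":0,"grip":0.3}
  newtons: 20

```text
time_s: 1.35
ee_pos: [0.4256, -0.1857, 0.2164]
eef_rot: [-1.571, 0.0, -1.513]
force: [1.3, -0.1, -0.4]
grip_width: 0.033
```

Request:
apply_moves:
  deltas:
    - {"dp":[-0.04,0,0.034],"roll":0,"grip":0.3}
    - {"dp":[-0.04,0,0.034],"roll":0,"grip":0.3}
    - {"dp":[-0.04,0,0.034],"roll":0,"grip":0.3}
    - {"dp":[-0.04,0,0.034],"roll":0,"grip":0.3}
    - {"dp":[-0.04,0,0.034],"roll":0,"grip":0.3}
    - {"dp":[-0.04,0,0.03],"roll":0,"grip":0.3}
    - {"dp":[0,0,0],"roll":0,"grip":0.3}
    - {"dp":[0,0,0],"roll":0,"grip":0.3}

```text
time_s: 2.35
ee_pos: [0.6103, 0.0635, 0.216]
eef_rot: [-1.572, -0.0, -1.513]
force: [-0.1, 0.5, 0.2]
grip_width: 0.0327
```

Request:
apply_moves:
  deltas:
    - {"dp":[-0.003,0.02,-0.002],"roll":0,"grip":0.3}
    - {"dp":[0,0.02,0],"roll":0,"grip":0.3}
    - {"dp":[0,0.01,0],"roll":0,"grip":0.3}
    - {"dp":[0,0,0],"roll":0,"grip":0.3}

```text
time_s: 2.85
ee_pos: [0.6083, 0.0661, 0.1663]
eef_rot: [-1.571, -0.0, -1.514]
force: [0.2, 0.5, 1.5]
grip_width: 0.033
```

```bash
python3 - <<'E'
from h import *
a=imaging.camera("side");b=imaging.camera("top")
A=cv2.resize(a[60:230,170:370],None,fx=2.6,fy=2.6)[:442,:400]
A=cv2.resize(a[60:230,215:345],None,fx=3,fy=3);B=cv2.resize(b[140:310,130:260],None,fx=3,fy=3)
cv2.imwrite("pics/g1.png",np.hstack([A,B]))
E
```

```text
(no output)
```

View pics/g1.png

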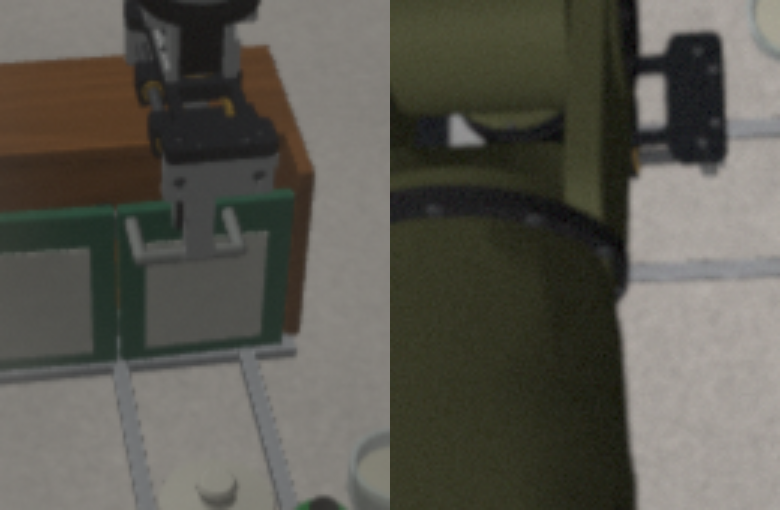

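Side half of the crop: the finger at (200,215) is centred between the handle legs (135 and 232), just above the bar. Next I go down and close.

Request:
apply_moves:
  deltas:
    - {"dp":[0,0.01,0],"roll":0,"grip":0.3}
    - {"dp":[0,0.01,0],"roll":0,"grip":0.3}
    - {"dp":[0,0.009,0],"roll":0,"grip":0.3}
    - {"dp":[0,0,0],"roll":0,"grip":0.3}

```text
time_s: 3.45
ee_pos: [0.6082, 0.0667, 0.1364]
eef_rot: [-1.572, -0.0, -1.513]
force: [-0.3, -0.5, -0.3]
grip_width: 0.0328
```

Request:
apply_moves:
  deltas:
    - {"dp":[0,0,0],"roll":0,"grip":1}
    - {"dp":[0,0,0],"roll":0,"grip":1}
    - {"dp":[0,0,0],"roll":0,"grip":1}
    - {"dp":[0,0,0],"roll":0,"grip":1}
  newtons: 15

```text
time_s: 3.95
ee_pos: [0.6087, 0.0668, 0.1377]
eef_rot: [-1.57, 0.0, -1.513]
force: [1.1, 0.7, 0.6]
grip_width: 0.0096
```

```bash
cat > plan.py <<'E'
import numpy as np,sys
from station import ctrl
th=1.612
v=lambda t:np.array([np.cos(t),np.sin(t)])
ex,ey=v(th),v(th+np.pi/2)
def H(a):return .13*(-np.cos(a)*ey-np.sin(a)*ex)+.045*-v(th+np.pi/2+a)-.053*v(th+a)
P=np.array([.6085,.0667])-H(.02)
if __name__=="__main__":
    o=ctrl.get_obs();p=np.array(o["ee_pos"][:2]);yaw=o["eef_rot"][2];a0=yaw-(th-np.pi)
    print("P",P,"a by yaw",a0,"pos err at that a",p-P-H(a0),o["force"])
    end,n=float(sys.argv[1]),int(sys.argv[2])
    for a in np.linspace(a0,end,n+1)[1:]:
        d=P+H(a)-p;y=th-np.pi+a
        print(f"x {d@v(yaw):.4f} z {d@v(yaw+np.pi/2):.4f} roll {yaw-y:.4f}  a {a:.2f}",np.round(P+H(a),3))
        p=P+H(a);yaw=y
E
python3 plan.py 1.42 24
```

```text
P [0.43037171 0.11409205] a by yaw 0.01663245666537616 pos err at that a [ 0.00041708 -0.00017417] [1.07619366 0.68534537 0.62571312]
x 0.0047 z 0.0021 roll -0.0585  a 0.08 [0.611 0.062]
x 0.0048 z 0.0017 roll -0.0585  a 0.13 [0.613 0.058]
x 0.0045 z 0.0008 roll -0.0585  a 0.19 [0.615 0.053]
x 0.0042 z -0.0000 roll -0.0585  a 0.25 [0.616 0.049]
x 0.0038 z -0.0008 roll -0.0585  a 0.31 [0.616 0.045]
x 0.0033 z -0.0016 roll -0.0585  a 0.37 [0.616 0.042]
x 0.0028 z -0.0022 roll -0.0585  a 0.43 [0.615 0.038]
x 0.0021 z -0.0028 roll -0.0585  a 0.48 [0.613 0.035]
x 0.0014 z -0.0034 roll -0.0585  a 0.54 [0.611 0.032]
x 0.0006 z -0.0038 roll -0.0585  a 0.60 [0.608 0.03 ]
x -0.0002 z -0.0041 roll -0.0585  a 0.66 [0.605 0.027]
x -0.0010 z -0.0044 roll -0.0585  a 0.72 [0.601 0.025]
x -0.0019 z -0.0045 roll -0.0585  a 0.78 [0.596 0.023]
x -0.0028 z -0.0046 roll -0.0585  a 0.84 [0.591 0.022]
x -0.0037 z -0.0045 roll -0.0585  a 0.89 [0.585 0.021]
x -0.0046 z -0.0044 roll -0.0585  a 0.95 [0.579 0.02 ]
x -0.0054 z -0.0041 roll -0.0585  a 1.01 [0.572 0.02 ]
x -0.0062 z -0.0037 roll -0.0585  a 1.07 [0.565 0.02 ]
x -0.0070 z -0.0033 roll -0.0585  a 1.13 [0.557 0.02 ]
x -0.0077 z -0.0027 roll -0.0585  a 1.19 [0.549 0.02 ]
x -0.0083 z -0.0021 roll -0.0585  a 1.24 [0.541 0.021]
x -0.0089 z -0.0014 roll -0.0585  a 1.30 [0.532 0.022]
x -0.0094 z -0.0007 roll -0.0585  a 1.36 [0.522 0.024]
x -0.0098 z 0.0001 roll -0.0585  a 1.42 [0.513 0.025]
```

Request:
apply_moves:
  deltas:
    - {"dp":[0.0047,0,0.0021],"roll":-0.0585,"grip":1}
    - {"dp":[0.0048,0,0.0017],"roll":-0.0585,"grip":1}
    - {"dp":[0.0045,0,0.0008],"roll":-0.0585,"grip":1}
    - {"dp":[0.0042,0,0],"roll":-0.0585,"grip":1}
    - {"dp":[0.0038,0,-0.0008],"roll":-0.0585,"grip":1}
    - {"dp":[0.0033,0,-0.0016],"roll":-0.0585,"grip":1}
    - {"dp":[0,0,0],"roll":0,"grip":1}

```text
time_s: 4.82
ee_pos: [0.6156, 0.0416, 0.1377]
eef_rot: [-1.571, -0.0, -1.162]
force: [-0.8, -0.1, 2.3]
grip_width: 0.0098
```

```bash
python3 plan.py 1.42 18
```

```text
P [0.43037171 0.11409205] a by yaw 0.3671007848058101 pos err at that a [-2.34656593e-04 -6.63994739e-05] [-0.77829405 -0.10018012  2.33716333]
x 0.0028 z -0.0020 roll -0.0585  a 0.43 [0.615 0.038]
x 0.0021 z -0.0028 roll -0.0585  a 0.48 [0.613 0.035]
x 0.0014 z -0.0034 roll -0.0585  a 0.54 [0.611 0.032]
x 0.0006 z -0.0038 roll -0.0585  a 0.60 [0.608 0.03 ]
x -0.0002 z -0.0041 roll -0.0585  a 0.66 [0.605 0.027]
x -0.0010 z -0.0044 roll -0.0585  a 0.72 [0.601 0.025]
x -0.0019 z -0.0045 roll -0.0585  a 0.78 [0.596 0.023]
x -0.0028 z -0.0046 roll -0.0585  a 0.84 [0.591 0.022]
x -0.0037 z -0.0045 roll -0.0585  a 0.89 [0.585 0.021]
x -0.0046 z -0.0044 roll -0.0585  a 0.95 [0.579 0.02 ]
x -0.0054 z -0.0041 roll -0.0585  a 1.01 [0.572 0.02 ]
x -0.0062 z -0.0037 roll -0.0585  a 1.07 [0.565 0.02 ]
x -0.0070 z -0.0033 roll -0.0585  a 1.13 [0.557 0.02 ]
x -0.0077 z -0.0027 roll -0.0585  a 1.19 [0.549 0.02 ]
x -0.0083 z -0.0021 roll -0.0585  a 1.24 [0.541 0.021]
x -0.0089 z -0.0014 roll -0.0585  a 1.30 [0.532 0.022]
x -0.0094 z -0.0007 roll -0.0585  a 1.36 [0.522 0.024]
x -0.0098 z 0.0001 roll -0.0585  a 1.42 [0.513 0.025]
```

Tracking matches the plan, forces stay small and the bar is still in the jaws.

Request:
apply_moves:
  deltas:
    - {"dp":[0.0028,0,-0.002],"roll":-0.0585,"grip":1}
    - {"dp":[0.0021,0,-0.0028],"roll":-0.0585,"grip":1}
    - {"dp":[0.0014,0,-0.0034],"roll":-0.0585,"grip":1}
    - {"dp":[0.0006,0,-0.0038],"roll":-0.0585,"grip":1}
    - {"dp":[-0.0002,0,-0.0041],"roll":-0.0585,"grip":1}
    - {"dp":[-0.001,0,-0.0044],"roll":-0.0585,"grip":1}
    - {"dp":[-0.0019,0,-0.0045],"roll":-0.0585,"grip":1}
    - {"dp":[-0.0028,0,-0.0046],"roll":-0.0585,"grip":1}
    - {"dp":[-0.0037,0,-0.0045],"roll":-0.0585,"grip":1}

```text
time_s: 5.95
ee_pos: [0.5854, 0.0219, 0.1377]
eef_rot: [-1.57, 0.0, -0.635]
force: [-0.3, 5.8, 2.4]
grip_width: 0.0092
```

Request:
apply_moves:
  deltas:
    - {"dp":[-0.0046,0,-0.0044],"roll":-0.0585,"grip":1}
    - {"dp":[-0.0054,0,-0.0041],"roll":-0.0585,"grip":1}
    - {"dp":[-0.0062,0,-0.0037],"roll":-0.0585,"grip":1}
    - {"dp":[-0.007,0,-0.0033],"roll":-0.0585,"grip":1}
    - {"dp":[0,0,0],"roll":0,"grip":1}

```text
time_s: 6.58
ee_pos: [0.5571, 0.0206, 0.1377]
eef_rot: [-1.57, 0.0, -0.402]
force: [-0.2, 5.7, 1.2]
grip_width: 0.0095
```

```bash
python3 plan.py 1.44 6
```

```text
P [0.43037171 0.11409205] a by yaw 1.1276088259413002 pos err at that a [-0.00016305  0.00087787] [-0.16508164  5.71975222  1.24540871]
x -0.0063 z -0.0032 roll -0.0521  a 1.18 [0.55 0.02]
x -0.0073 z -0.0019 roll -0.0521  a 1.23 [0.542 0.021]
x -0.0078 z -0.0014 roll -0.0521  a 1.28 [0.535 0.022]
x -0.0082 z -0.0008 roll -0.0521  a 1.34 [0.526 0.023]
x -0.0085 z -0.0002 roll -0.0521  a 1.39 [0.518 0.024]
x -0.0088 z 0.0004 roll -0.0521  a 1.44 [0.509 0.026]
```

Request:
apply_moves:
  deltas:
    - {"dp":[-0.0063,0,-0.002],"roll":-0.052,"grip":1}
    - {"dp":[-0.0073,0,-0.001],"roll":-0.052,"grip":1}
    - {"dp":[-0.0078,0,-0.001],"roll":-0.052,"grip":1}
    - {"dp":[-0.0082,0,-0.0008],"roll":-0.052,"grip":1}
    - {"dp":[-0.0085,0,-0.0002],"roll":-0.052,"grip":1}
    - {"dp":[-0.006,0,0],"roll":-0.03,"grip":1}
    - {"dp":[0,0,0],"roll":0,"grip":1}

```text
time_s: 7.45
ee_pos: [0.5132, 0.0264, 0.1377]
eef_rot: [-1.572, -0.0, -0.113]
force: [-1.2, -6.0, 3.5]
grip_width: 0.0093
```

```bash
python3 plan.py 1.44 1
```

```text
P [0.43037171 0.11409205] a by yaw 1.4170861952441114 pos err at that a [-8.92756406e-05  1.05673121e-03] [-1.17953835 -6.04003004  3.53320767]
x -0.0037 z -0.0007 roll -0.0229  a 1.44 [0.509 0.026]
```

Request:
apply_moves:
  deltas:
    - {"dp":[-0.002,0,-0.001],"roll":-0.01,"grip":1}
    - {"dp":[-0.002,0,0],"roll":-0.01,"grip":1}
    - {"dp":[0,0,0],"roll":0,"grip":1}

```text
time_s: 7.82
ee_pos: [0.5118, 0.0263, 0.138]
eef_rot: [-1.57, -0.007, -0.092]
force: [20.0, -0.2, -8.4]
grip_width: 0.0092
```

The stop is reached (20 N against it). I'll release, lift and look.

Request:
apply_moves:
  deltas:
    - {"dp":[0.002,0,0],"roll":0.01,"grip":1}
    - {"dp":[0,0,0],"roll":0,"grip":0.4}
    - {"dp":[0,0,0],"roll":0,"grip":0.4}
    - {"dp":[0,0,0],"roll":0,"grip":0.4}
    - {"dp":[0,-0.02,0],"roll":0,"grip":0.4}
    - {"dp":[0,-0.03,0],"roll":0,"grip":0.4}
    - {"dp":[0,-0.03,0],"roll":0,"grip":0.4}
    - {"dp":[0,0,0],"roll":0,"grip":0.4}

```text
time_s: 8.82
ee_pos: [0.5119, 0.0261, 0.2193]
eef_rot: [-1.57, -0.004, -0.101]
force: [0.3, 0.1, 0.2]
grip_width: 0.0281
```

```bash
python3 - <<'E'
from h import *
a=imaging.camera("side");b=imaging.camera("top")
cv2.imwrite("pics/side2.png",a);cv2.imwrite("pics/top2.png",b)
cv2.imwrite("pics/g2.png",np.hstack([cv2.resize(a[60:390,170:370],None,fx=1.8,fy=1.8),cv2.resize(b[130:310,130:370],None,fx=1.8,fy=594/180)[:, :430]]))
E
```

```text
(no output)
```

View pics/g2.png

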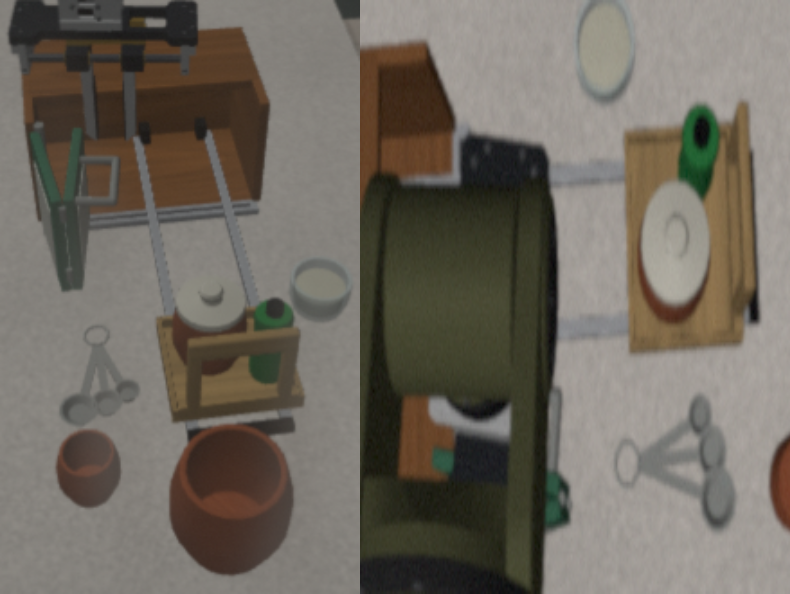

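The picture shows the door folded at the stop: the panels form a narrow V at the pivot post, around (60,210) in the crop. The tray load is still standing, and the bystanders haven't moved. Next I go behind the push bar with the gripper shut.

Request:
apply_moves:
  deltas:
    - {"dp":[0,0,0],"roll":-0.142,"grip":1}
    - {"dp":[0.0126,0,-0.0334],"roll":0,"grip":1}
    - {"dp":[0.0126,0,-0.0334],"roll":0,"grip":1}
    - {"dp":[0.0126,0,-0.0334],"roll":0,"grip":1}
    - {"dp":[0.0126,0,-0.0334],"roll":0,"grip":1}
    - {"dp":[0.0126,0,-0.0334],"roll":0,"grip":1}
    - {"dp":[0.0126,0,-0.0334],"roll":0,"grip":1}
    - {"dp":[0.0126,0,-0.0334],"roll":0,"grip":1}
    - {"dp":[0.0126,0,-0.0334],"roll":0,"grip":1}
    - {"dp":[0,0,0],"roll":0,"grip":1}

```text
time_s: 10.18
ee_pos: [0.6225, -0.2386, 0.2149]
eef_rot: [-1.57, 0.003, 0.038]
force: [-0.3, -0.8, -0.3]
grip_width: 0.0006
```

```bash
python3 - <<'E'
from h import *
from station import ctrl
o=ctrl.get_obs();print(np.round(o["ee_pos"],4),np.round(o["eef_rot"],3),o["grip_width"])
b=imaging.camera("side")
cv2.imwrite("pics/g3.png",cv2.resize(b[170:385,190:390],None,fx=2.7,fy=2.7))
E
```

```text
[ 0.6225 -0.2386  0.2149] [-1.57   0.003  0.038] 0.0005748661632799268
```

View pics/g3.png

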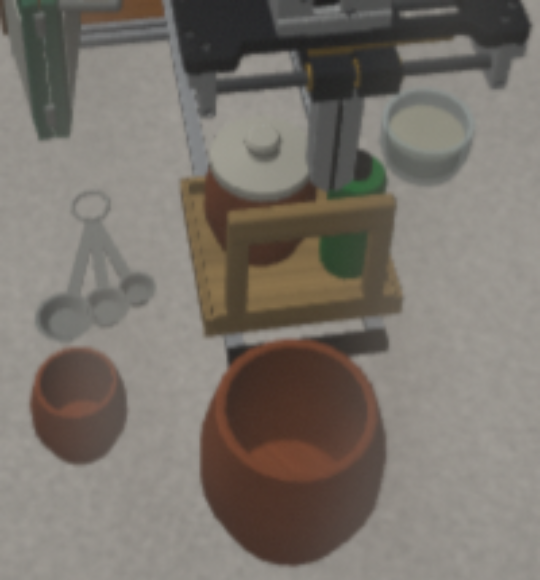

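The open gap behind the bar is clear: fingertip at crop (335,185), 70 mm above the bar top. Going down in the gap.

Request:
apply_moves:
  deltas:
    - {"dp":[0,0.03,0],"roll":0,"grip":1}
    - {"dp":[0,0.03,0],"roll":0,"grip":1}
    - {"dp":[0,0.02,0],"roll":0,"grip":1}
    - {"dp":[0,0.012,0],"roll":0,"grip":1}
    - {"dp":[0,0,0],"roll":0,"grip":1}

```text
time_s: 10.85
ee_pos: [0.6227, -0.2365, 0.1251]
eef_rot: [-1.57, 0.001, 0.041]
force: [0.2, 0.3, 0.5]
grip_width: 0.0002
```

Request:
apply_moves:
  deltas:
    - {"dp":[0,0,0.005],"roll":0,"grip":1}
    - {"dp":[0,0,0.005],"roll":0,"grip":1}
    - {"dp":[0,0,0.004],"roll":0,"grip":1}
    - {"dp":[0,0,0.003],"roll":0,"grip":1}
    - {"dp":[0,0,0.003],"roll":0,"grip":1}
    - {"dp":[0,0,0.003],"roll":0,"grip":1}
    - {"dp":[0,0,0.003],"roll":0,"grip":1}
    - {"dp":[0,0,0.003],"roll":0,"grip":1}

```text
time_s: 11.85
ee_pos: [0.6217, -0.2078, 0.1255]
eef_rot: [-1.571, -0.0, 0.04]
force: [-0.1, -1.7, 1.9]
grip_width: 0.0004
```

Request:
apply_moves:
  deltas:
    - {"dp":[0,0,0.004],"roll":0,"grip":1}
    - {"dp":[0,0,0.005],"roll":0,"grip":1}
    - {"dp":[0,0,0.006],"roll":0,"grip":1}
    - {"dp":[0,0,0.007],"roll":0,"grip":1}
    - {"dp":[0,0,0.008],"roll":0,"grip":1}
    - {"dp":[0,0,0.008],"roll":0,"grip":1}
    - {"dp":[0,0,0.008],"roll":0,"grip":1}
    - {"dp":[0,0,0.008],"roll":0,"grip":1}
    - {"dp":[0,0,0.008],"roll":0,"grip":1}
    - {"dp":[0,0,0.008],"roll":0,"grip":1}

```text
time_s: 13.1
ee_pos: [0.6187, -0.1374, 0.1254]
eef_rot: [-1.571, 0.0, 0.04]
force: [-1.3, -2.2, 0.7]
grip_width: 0.0003
```

Request:
apply_moves:
  deltas:
    - {"dp":[0,0,0.008],"roll":0,"grip":1}
    - {"dp":[0,0,0.008],"roll":0,"grip":1}
    - {"dp":[0,0,0.008],"roll":0,"grip":1}
    - {"dp":[0,0,0.008],"roll":0,"grip":1}
    - {"dp":[0,0,0.008],"roll":0,"grip":1}
    - {"dp":[0,0,0.008],"roll":0,"grip":1}
    - {"dp":[0,0,0.008],"roll":0,"grip":1}
    - {"dp":[0,0,0.008],"roll":0,"grip":1}
    - {"dp":[0,0,0.008],"roll":0,"grip":1}
    - {"dp":[0,0,0.008],"roll":0,"grip":1}

```text
time_s: 14.35
ee_pos: [0.6155, -0.0575, 0.1254]
eef_rot: [-1.571, 0.0, 0.041]
force: [-1.0, -2.4, -0.9]
grip_width: 0.0004
```

Request:
apply_moves:
  deltas:
    - {"dp":[0,0,0.008],"roll":0,"grip":1}
    - {"dp":[0,0,0.008],"roll":0,"grip":1}
    - {"dp":[0,0,0.008],"roll":0,"grip":1}
    - {"dp":[0,0,0.008],"roll":0,"grip":1}
    - {"dp":[0,0,0.008],"roll":0,"grip":1}
    - {"dp":[0,0,0.008],"roll":0,"grip":1}
    - {"dp":[0,0,0.008],"roll":0,"grip":1}
    - {"dp":[0,0,0.008],"roll":0,"grip":1}
    - {"dp":[0,0,0.008],"roll":0,"grip":1}
    - {"dp":[0,0,0.008],"roll":0,"grip":1}

```text
time_s: 15.6
ee_pos: [0.6123, 0.0225, 0.1254]
eef_rot: [-1.571, 0.0, 0.041]
force: [-1.9, -2.0, -0.6]
grip_width: 0.0004
```

Request:
apply_moves:
  deltas:
    - {"dp":[0,0,0.008],"roll":0,"grip":1}
    - {"dp":[0,0,0.008],"roll":0,"grip":1}
    - {"dp":[0,0,0.008],"roll":0,"grip":1}
    - {"dp":[0,0,0.008],"roll":0,"grip":1}
    - {"dp":[0,0,0.008],"roll":0,"grip":1}
    - {"dp":[0,0,0.008],"roll":0,"grip":1}
    - {"dp":[0,0,0.007],"roll":0,"grip":1}
    - {"dp":[0,0,0.006],"roll":0,"grip":1}
    - {"dp":[0,0,0.005],"roll":0,"grip":1}
    - {"dp":[0,0,0.004],"roll":0,"grip":1}

```text
time_s: 16.85
ee_pos: [0.6095, 0.0922, 0.1254]
eef_rot: [-1.571, 0.0, 0.041]
force: [0.1, -1.9, -0.1]
grip_width: 0.0009
```

Request:
apply_moves:
  deltas:
    - {"dp":[0,0,0.003],"roll":0,"grip":1}
    - {"dp":[0,0,0.003],"roll":0,"grip":1}
    - {"dp":[0,0,0.003],"roll":0,"grip":1}
    - {"dp":[0,0,0.002],"roll":0,"grip":1}
    - {"dp":[0,0,0.002],"roll":0,"grip":1}
    - {"dp":[0,0,0.002],"roll":0,"grip":1}
    - {"dp":[0,0,0.002],"roll":0,"grip":1}

```text
time_s: 17.73
ee_pos: [0.6088, 0.109, 0.1254]
eef_rot: [-1.571, 0.0, 0.041]
force: [-1.2, -1.6, -0.0]
grip_width: 0.0003
```

Request:
apply_moves:
  deltas:
    - {"dp":[0,0,0.002],"roll":0,"grip":1}
    - {"dp":[0,0,0.002],"roll":0,"grip":1}
    - {"dp":[0,0,0.002],"roll":0,"grip":1}
    - {"dp":[0,0,0.001],"roll":0,"grip":1}
    - {"dp":[0,0,0.001],"roll":0,"grip":1}

```text
time_s: 18.35
ee_pos: [0.6085, 0.1169, 0.1254]
eef_rot: [-1.571, 0.0, 0.04]
force: [-0.7, -2.1, 0.4]
grip_width: 0.0006
```

Request:
apply_moves:
  deltas:
    - {"dp":[0,0,0.001],"roll":0,"grip":1}
    - {"dp":[0,0,0.001],"roll":0,"grip":1}
    - {"dp":[0,0,0.001],"roll":0,"grip":1}
    - {"dp":[0,0,0.001],"roll":0,"grip":1}

```text
time_s: 18.85
ee_pos: [0.6083, 0.1206, 0.1255]
eef_rot: [-1.571, 0.0, 0.04]
force: [-2.2, -7.5, 1.4]
grip_width: 0.0004
```

Force is rising where the stop should be. A few small steps more to make sure it is the stop.

Request:
apply_moves:
  deltas:
    - {"dp":[0,0,0.001],"roll":0,"grip":1}
    - {"dp":[0,0,0.001],"roll":0,"grip":1}
    - {"dp":[0,0,0],"roll":0,"grip":1}

```text
time_s: 19.23
ee_pos: [0.6083, 0.1207, 0.1255]
eef_rot: [-1.574, 0.0, 0.04]
force: [-2.3, -14.6, 2.4]
grip_width: 0.0008
```

The stop is firm: 15 N with no further travel. I'll back off, lift and move clear.

Request:
apply_moves:
  deltas:
    - {"dp":[0,0,-0.004],"roll":0,"grip":1}
    - {"dp":[0,0,-0.015],"roll":0,"grip":1}
    - {"dp":[0,0,-0.02],"roll":0,"grip":1}
    - {"dp":[0,-0.03,0],"roll":0,"grip":1}
    - {"dp":[0,-0.04,0],"roll":0,"grip":1}
    - {"dp":[0,-0.04,0],"roll":0,"grip":1}
    - {"dp":[0,0,-0.05],"roll":0,"grip":1}
    - {"dp":[0,0,-0.05],"roll":0,"grip":1}
    - {"dp":[-0.02,0,-0.05],"roll":0,"grip":1}
    - {"dp":[-0.02,0,-0.05],"roll":0,"grip":1}

```text
time_s: 20.48
ee_pos: [0.577, -0.1202, 0.2353]
eef_rot: [-1.571, -0.0, 0.04]
force: [0.4, -0.1, 0.1]
grip_width: 0.0005
```

Request:
apply_moves:
  deltas:
    - {"dp":[-0.03,0,-0.05],"roll":0,"grip":1}
    - {"dp":[-0.03,0,-0.05],"roll":0,"grip":1}
    - {"dp":[-0.03,0,-0.05],"roll":0,"grip":1}
    - {"dp":[-0.03,0,-0.05],"roll":0,"grip":1}
    - {"dp":[-0.03,0,-0.05],"roll":0,"grip":1}
    - {"dp":[-0.02,0,-0.03],"roll":0,"grip":1}
    - {"dp":[0,0,0],"roll":0,"grip":1}

```text
time_s: 21.35
ee_pos: [0.4174, -0.4066, 0.2352]
eef_rot: [-1.571, 0.0, 0.037]
force: [0.5, -0.9, -0.7]
grip_width: 0.0005
```

```bash
python3 - <<'E'
from h import *
a=imaging.camera("side");b=imaging.camera("top")
cv2.imwrite("pics/g4.png",np.hstack([cv2.resize(a[60:390,170:370],None,fx=1.8,fy=1.8),cv2.resize(b[130:330,60:300],(430,594))]))
cv2.imwrite("pics/top4.png",b)
E
```

```text
(no output)
```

View pics/g4.png

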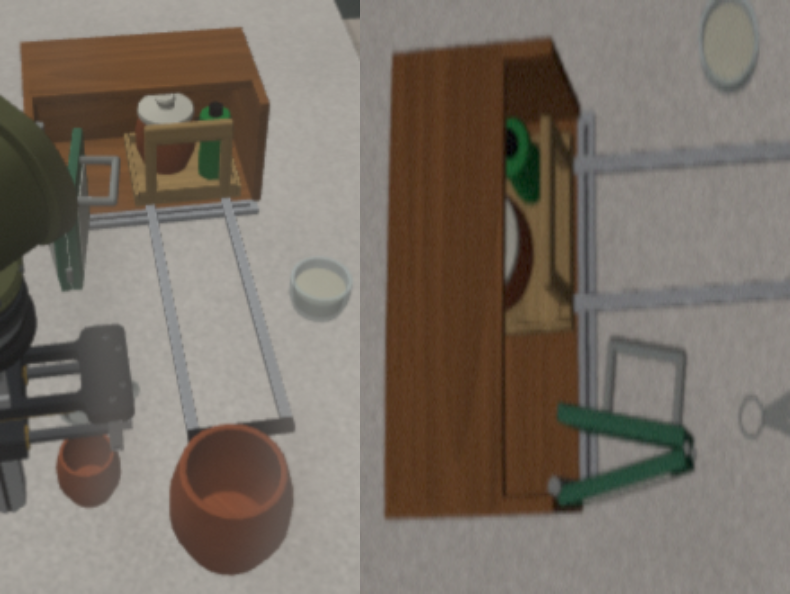

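```bash
python3 - <<'E'
from h import *
from plan import H,P,ex,ey
s=np.array([430/240,594/200]);f=lambda L:np.array(L)/s+[60,130]
O=P-.13*ey
def own(p):d=p[:2]-O;return np.round([d@ex,d@ey],3)
for q,z in(([553,118],.134),([559,300],.134)):print("bar outer own",own(plane("top",f([q]),z)[0]))
hb=plane("top",f([[648,345]]),.147)[0];print("handle",hb,"expected 1.42",P+H(1.42), "1.36",P+H(1.36))
p=plane("top",f([[560,492],[688,452],[560,412]]),.154);print("pivot,fold,pin own",[own(x) for x in p])
a,b=cv2.imread("pics/top0.png"),cv2.imread("pics/top4.png")
for n,(y,x) in {"salt":(slice(125,165),slice(245,287)),"spoons":(slice(245,295),slice(268,342))}.items():
    print(n,np.abs(a[y,x].astype(int)-b[y,x]).mean(), cv2.phaseCorrelate(a[y,x].mean(2),b[y,x].mean(2)))
E
```

```text
bar outer own [-0.373 -0.084]
bar outer own [-0.37   0.032]
handle [ 0.51355391 -0.33978376  0.147     ] expected 1.42 [0.51278248 0.0254141 ] 1.36 [0.52262086 0.02360704]
pivot,fold,pin own [array([-0.359,  0.149]), array([-0.491,  0.133]), array([-0.362,  0.102])]
salt 2.0765873015873018 ((0.5394184299872045, -0.00446225511126741), 0.9604551010446032)
spoons 2.0862162162162163 ((0.4840377943975369, -0.01072732002405985), 0.9887475092271966)
```

The right pane starts at column 360, which I forgot to subtract; correcting.

```bash
python3 - <<'E'
from h import *
from plan import H,P,ex,ey
s=np.array([430/240,594/200]);f=lambda L:(np.array(L)-[360,0])/s+[60,130]
O=P-.13*ey
def own(p):d=p[:2]-O;return np.round([d@ex,d@ey],3)
for q in([553,118],[559,300]):print("bar outer own",own(plane("top",f([q]),.134)[0]))
print("handle",plane("top",f([[648,345]]),.147)[0],"expected",P+H(1.42))
print("pivot,fold,pin own",[own(x) for x in plane("top",f([[560,492],[688,452],[560,412]]),.154)])
from station import ctrl
print(ctrl.get_obs()["force"],ctrl.hand_in())
E
```

```text
bar outer own [ 0.005 -0.101]
bar outer own [-0.002  0.016]
handle [0.51519205 0.02298613 0.147     ] expected [0.51278248 0.0254141 ]
pivot,fold,pin own [array([-0.006,  0.134]), array([-0.133,  0.115]), array([-0.007,  0.087])]
the job is handed in; nothing more can be done
[ 0.59939023  0.77288293 -0.54689872] None
```

The bifold door is folded open and the loaded tray is pushed home, in that order. I handed the job in after about 21 s of the 54 s allowed. No verdict came back.

- **Door:** I pulled it by the handle to its stop, which pushed back with 20 N. The last picture puts the handle within about 4 mm of where it should be at 1.42 rad.
- **Tray:** I pushed it slowly, at 64 mm/s or less, until it met a firm 15 N with no further travel. The arm's end position matches the expected home position to about 1 mm.
- **Tray check that disagreed:** the final picture put the push bar's outer face 2 mm outside to 5 mm inside the door plane, where 8 mm inside was expected. The points read off the door in the same picture also came out about 6 mm too far out, so I put this down to pixel reading and trusted the stop contact.
- **Crock, lid and grinder:** the last picture shows them standing on the tray.
- **Salt cellar and spoons:** the salt cellar and spoons show no real movement between the first and last top pictures (about half a pixel each, no more than picture noise).
- **Robot:** it was clear of everything at hand-in, with no contact force.

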